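# Show the apprentice the next stop-out

### The job

Show the apprentice what to stop out next on the etching plate, without touching anything, as the varnish is wet: with the fingers pointing down, hold the fingertips a few centimetres above the open jar for two seconds, then likewise above the slim pointed brush, and last above the bare ring on the plate. Finish still pointing at the ring. So as not to mislead him, do not bring the fingers down towards any other pot, brush or bare shape.

Things in the scene. Friction and masses are not known exactly. Their poses are not given: they have to be found in the camera images.
- open_jar: The open, wide-mouthed jar of varnish: the only pot without a lid. Dark, round, 62 mm across, 70 mm high, mouth 46 mm inside, varnish 27 mm below the rim. Stands loose and upright; origin at the centre of its underside, z up; the rim lies 70 mm above it.
- lidded_jar: A jar like the open one, closed with a ribbed steel screw lid. 62 mm across, 72 mm high. Origin at the centre of its underside. Not the one to point at.
- squeeze_bottle: A dark squeeze bottle with a narrow cone spout, 50 mm across, 125 mm high to the spout's tip, the tallest pot. Origin at the centre of its underside. Not to be pointed at.
- tin: A low bare-metal tin with a press-in lid, 70 mm across, 59 mm high. Origin at the centre of its underside. Not to be pointed at. The four pots stand about 100 mm apart, centre to centre, two by two on a plywood board 200 mm square and 12 mm thick; which stands where varies.
- slim_brush: The slim pointed brush: round thin wooden handle, hair tapering to a point, 190 mm long, 10 mm thick. Lies loose; origin at the middle of its length, on its underside; x along the brush towards the hair, z up. The whole brush counts: anywhere above it is above the brush.
- flat_brush: A flat brush with a wide square end, 190 mm long, 34 mm wide, 12 mm thick. Same origin and axes. Not to be pointed at.
- stencil_brush: A thick round brush with a blunt end, 190 mm long, 22 mm thick. Same origin and axes. Not to be pointed at. The three brushes lie side by side, about 62 mm apart, in a white enamel tray 250 x 200 mm with a 16 mm high rim; their order varies.
- plate: The etching plate under wet dark varnish, 220 (x) x 180 (y) x 2 mm, fixed flat on the bench between the pots and the brushes, which may stand on either side. Origin at the centre of its underside. Its four bare-metal shapes lie two by two, about 100 mm apart along its x and 84 mm along its y, in varying order. A scraper, 17 mm thick, lies loose between robot and plate; leave it alone.
- ring: The bare ring on the plate: 48 mm outside, 26 mm inside, dark in the middle, flat. Origin at its centre, on the plate's top face (2 mm above the bench), z up.
- disc: A bare full disc on the plate, 40 mm across, flat. Origin at its centre. Not to be pointed at.
- bar: A bare straight bar on the plate, 56 x 16 mm, flat. Origin at its centre. Not to be pointed at.
- cross: A bare equal-armed cross on the plate, 46 mm over its arms, flat. Origin at its centre. Not to be pointed at.

How it is judged:
By the outcome, as a careful person would: the job done as asked, in the order asked, and still so for the second after the job is handed in, with the robot touching nothing.
It also fails if it takes over 64 s, if anything falls off the work surface, if the arm or the gripper's body presses on something with over 40 N, if the wrist force passes 120 N, or if a joint passes its speed limit or range.

### The arm

A 7-joint arm with a two-finger parallel gripper is mounted at the origin on the work surface. World frame = base frame: x ahead of the robot, y to its left, z up, the work surface at z = 0. Lengths are in m, angles in rad, forces in N, time in s.
With the tool pointing down it reaches from about 0.4 to 0.875 m from the base axis. Payload 19.3 kg.
Tool frame: the origin (TCP) lies between the finger pads, 19 mm behind the fingertips; this is the grasp point; z points along the fingers, y is the line along which they close (so a half turn about z gives the same grasp; the last joint's range is limited). The gripper opens to 85 mm and grips with 20 to 120 N. Pads are 22 mm wide; open, the fingers measure 114 mm over their backs; the gripper's body (76 mm by 85 mm) begins 54 mm behind the grasp point. The pads swing forward as they close: fully open they stand 13 mm farther back than shut.
Start: joints at [1.082, 0.521, -0.036, 1.599, 0.021, 1.021, -0.113], TCP at [0.254, -0.571, 0.25] pointing down, gripper open.
Joint ranges: [-2.91, 2.91], [-0.3, 2.13], [-1.5, 1.42], [0.17, 2.43], [-1.26, 4.41], [0.16, 1.93], [-2.52, 2.52]. Speed limits (rad/s): [1.89, 1.89, 2.39, 2.39, 3.01, 3.01, 3.01].

### API

Orientations are given as [roll, pitch, yaw] about the fixed x, y, z axes, in that order (R = Rz(yaw) Ry(pitch) Rx(roll)).
In Python, from workcell import bot gives the robot as it stands.
- The arm moves only by the shell command python3 nudge.py 'ROWS' [FORCE]. ROWS is a JSON list of rows, 1 to 5 of them, each of 7 numbers: the finger opening in m, then dx, dy, dz in m, then a rotation vector rx, ry, rz in rad; each row is the pose to reach, as a shift and turn from the pose commanded when the command began, along the tool's axes at that moment; what a row does not reach only later rows make up. A row lasts 1/8 s, in which the tool goes at most 0.0625 m and 0.188 rad, less where a joint would pass 70% of its speed; a pose out of reach is approached as far as the arm can. The fingers move at their own pace and stop on an object; FORCE is the grip in N (left out, the last holds). Time passes only in rows, so rows that do not move let the fingers close. It prints the time, the measured TCP pose, the force, the opening and the grip force at its end.
- bot.observe(): the state, without advancing time (a new reading comes with each control period).
- bot.grab_frame(name): name is "scene" or "top" or "wrist"; returns the picture (384x512x3 uint8, blue, green, red); there is no depth.
- bot.calibration(name): a dict with "vfov" (degrees; the focal length in pixels is half the picture's height over the tangent of half this angle, whatever the lens; pixels are square), "cx", "cy" (the principal point, pixels), "dist_coeffs" ([k1, k2, p1, p2, k3] as OpenCV has them; the pictures are not rectified), "eye" and "attitude" of the camera in the world. Camera axes: x right, y down, z forward; pixel columns grow to the right and rows downward; lengths in m; the calibration is good to about 2 mm. A picture is of the moment at which its call begins: read the wrist's pose just before it. calibration takes no time and is no camera call; for the wrist camera it gives the pose at the moment of the call.
- bot.job_done(): hands the job in; it is judged then, once.
The state is a dict: "clock": time; "qpos": joint angles; "qd": joint speeds; "joint_efforts": joint torques, N m; "position": TCP position; "tool_rot": TCP orientation; "force": force on the tool from outside, world axes, zero at the start; "moment": the same for the moment, N m; "grip_width": finger opening in m; "finger_force": force on a finger pad.
Only numpy, scipy, OpenCV 4.12 (cv2) and the standard library are available. Lean on these libraries where they do the work, as an engineer would, in place of code of your own. Each camera call takes 0.05 s, during which the arm holds its last target. There are 200 camera calls.

## Working session

There is one attempt and no reset: what is moved stays moved. The work goes in short steps, Python scripts to look and compute and a shell command to move; the robot and the scene stay as the last step left them, time stands still between calls to the robot, and variables do not carry over. Pictures are saved under pics/ and viewed, at most 10 in all, crops included, and the job is handed in when it is done.

```bash
ls; mkdir -p pics
python3 - <<'E'
from workcell import bot
import cv2
for n in("top","scene"):
    c=bot.calibration(n);print(n,c);cv2.imwrite(f"pics/{n}1.png",bot.grab_frame(n))
s=bot.observe();print(s["clock"],s["position"],s["tool_rot"],s["grip_width"])
E
```

```text
nudge.py
pics
workcell.py
top {'vfov': 43.24935356139143, 'cx': 251.3165246486265, 'cy': 196.69373822075445, 'dist_coeffs': array([-0.02491099,  0.        ,  0.        ,  0.        ,  0.        ]), 'eye': array([0.30823635, 0.00648054, 1.10776787]), 'attitude': array([-2.92252010e+00, -6.61729788e-04, -1.54215952e+00])}
scene {'vfov': 47.13984391714227, 'cx': 254.5620970847241, 'cy': 194.24726363181313, 'dist_coeffs': array([0.00049007, 0.        , 0.        , 0.        , 0.        ]), 'eye': array([ 1.19197645, -0.56771904,  0.61949175]), 'attitude': array([-2.15198928e+00,  1.86020796e-03,  8.66472988e-01])}
0.1 [ 0.25405067 -0.57075415  0.24948544] [-3.14060355e+00  5.64010482e-05  4.18810668e-01] 0.08515435432601924
```

View pics/top1.png

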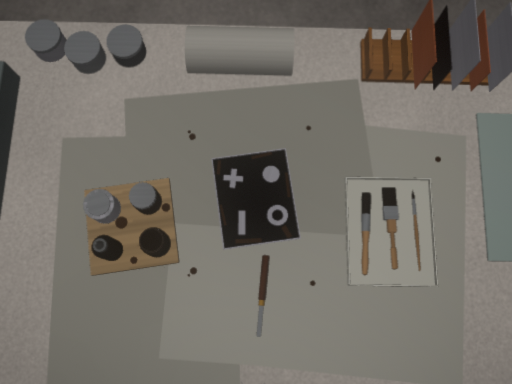

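View pics/scene1.png

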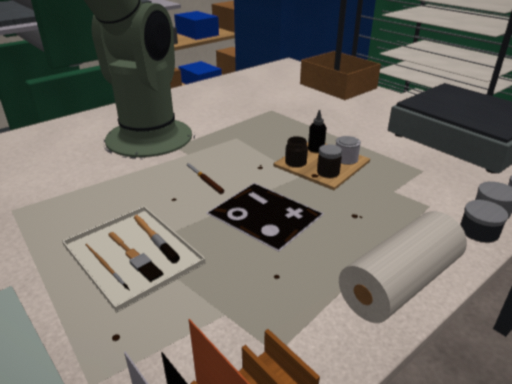

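The top view shows the open jar, dark and lidless, at about (155,242). The ring is at (278,215), and the slim brush is the rightmost of the three, running from (413,192) to (418,270). The scene view agrees: the open jar is at (296,150), the bottle is behind it, and the lidded jar and tin are to its right. Next I'll measure these positions.

```bash
cat > h.py <<'E'
import numpy as np,cv2
from workcell import bot
from scipy.spatial.transform import Rotation as R
def ray(n,uv,z):
    c=bot.calibration(n);f=192/np.tan(np.radians(c["vfov"]/2))
    K=np.array([[f,0,c["cx"]],[0,f,c["cy"]],[0,0,1]])
    p=cv2.undistortPoints(np.array(uv,float).reshape(-1,1,2),K,c["dist_coeffs"])[:,0]
    d=np.c_[p,np.ones(len(p))]@R.from_euler("xyz",c["attitude"]).as_matrix().T
    return (c["eye"]+d*((z-c["eye"][2])/d[:,2])[:,None]).round(4)
def rel(goal,yaw=None):  # shift in tool axes to TCP goal
    s=bot.observe();r=R.from_euler("xyz",s["tool_rot"])
    print(s["clock"],s["position"].round(4),s["tool_rot"].round(3),"q",np.round(s["qpos"],2))
    for g in goal: print(g,"->",r.inv().apply(np.array(g)-s["position"]).round(4))
E
python3 - <<'E'
from h import *
im=cv2.imread("pics/top1.png");sc=cv2.imread("pics/scene1.png")
g=im[150:250,212:300].max(2)
_,_,st,ce=cv2.connectedComponentsWithStats((g>90).astype(np.uint8))
for a,c in zip(st[1:],ce[1:]):
    if 30<a[4]<1000: print("shape",a[4],c+[212,150],ray("top",c+[212,150],.002))
print("brush",ray("top",[(413,192),(416,230),(419,269)],.016))
print("board",ray("top",[(85,188),(169,179),(178,263),(91,273)],.012))
print("jar",ray("top",[(154,241)],.082),"scene",ray("scene",[(296,141)],.082))
a=cv2.resize(im[170:285,75:190],(460,460),interpolation=cv2.INTER_CUBIC);b=cv2.resize(sc[100:185,270:370],(541,460),interpolation=cv2.INTER_CUBIC)
o=np.hstack([a,b[:,:340]]);cv2.imwrite("pics/crop.png",cv2.convertScaleAbs(o,alpha=1.8,beta=20))
E
```

```text
shape 209 [270.58373206 173.46411483] [[ 0.6119 -0.0311  0.002 ]]
shape 167 [232.86826347 177.67065868] [[0.5991 0.0576 0.002 ]]
shape 218 [277.22477064 214.6559633 ] [[ 0.5134 -0.0485  0.002 ]]
shape 138 [241.5 222. ] [[0.4938 0.0338 0.002 ]]
brush [[ 0.5732 -0.3621  0.016 ]
 [ 0.4842 -0.3651  0.016 ]
 [ 0.3959 -0.3681  0.016 ]]
board [[0.5617 0.4013 0.012 ]
 [0.589  0.2064 0.012 ]
 [0.3945 0.1734 0.012 ]
 [0.3662 0.3677 0.012 ]]
jar [[0.434  0.2166 0.082 ]] scene [[0.4397 0.2184 0.082 ]]
```

View pics/crop.png

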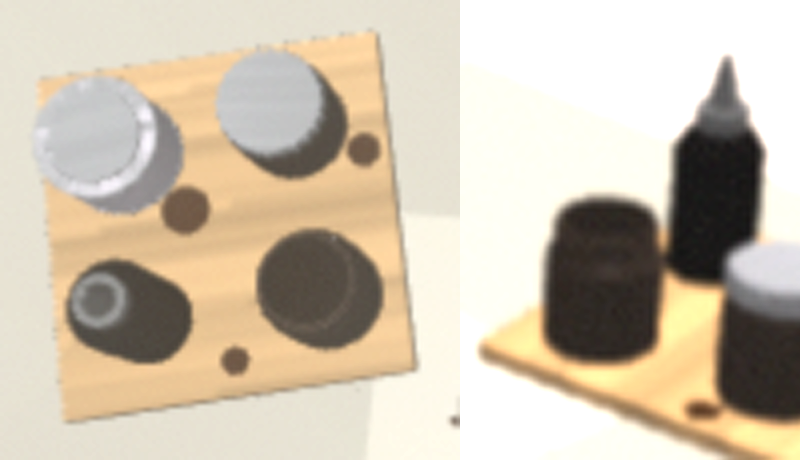

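The crop shows the open jar's rim centred at crop (305,280), which is top-view pixel (151.3,240). Its dark interior has no lid, and the bottle, tin and lidded jar sit on the other three corners. I'm taking the jar at about (0.437, 0.221), the brush at (0.484, -0.366) and the ring at (0.513, -0.048).

```bash
python3 -c "
from h import *
print(ray('top',[(151.3,240)],.082),ray('scene',[(297,141.5)],.082))
rel([(.27,-.55,.33),(.5,-.15,.34),(.437,.221,.33)])"
```

```text
[[0.436  0.2226 0.082 ]] [[0.4436 0.2183 0.082 ]]
0.1 [ 0.2541 -0.5708  0.2495] [-3.141  0.     0.419] q [ 1.08  0.52 -0.04  1.6   0.02  1.02 -0.11]
(0.27, -0.55, 0.33) -> [ 0.023  -0.0126 -0.0805]
(0.5, -0.15, 0.34) -> [ 0.3958 -0.2845 -0.0903]
(0.437, 0.221, 0.33) -> [ 0.4891 -0.649  -0.0799]
```

```bash
python3 nudge.py '[[0,0,0,-0.05,0,0,0],[0,0.02,-0.015,-0.09,0,0,0],[0,0.07,-0.05,-0.09,0,0,0],[0,0.12,-0.085,-0.09,0,0,0],[0,0.17,-0.12,-0.09,0,0,0]]' 20; python3 nudge.py '[[0,0.05,-0.035,0,0,0,0],[0,0.1,-0.07,0,0,0,0],[0,0.15,-0.105,0,0,0,0],[0,0.2,-0.14,0,0,0,0],[0,0.226,-0.165,0,0,0,0]]'; python3 -c "
from h import *
rel([(.437,.221,.33)])"
```

```text
clock: 0.72
position: [0.3613, -0.3904, 0.3399]
tool_rot: [-3.142, 0.0, 0.419]
force: [1.8, -1.0, -0.8]
grip_width: -0.0001
finger_force: 0.0
clock: 1.35
position: [0.5011, -0.1467, 0.3398]
tool_rot: [-3.141, -0.0, 0.421]
force: [-0.9, -0.5, -0.7]
grip_width: -0.0004
finger_force: 0.0
1.35 [ 0.5011 -0.1467  0.3398] [-3.141 -0.     0.421] q [ 0.38  0.28 -0.26  1.74  0.08  1.13 -1.05]
(0.437, 0.221, 0.33) -> [ 0.0919 -0.3617  0.01  ]
```

```bash
python3 nudge.py '[[0,0.013,-0.05,0,0,0,0],[0,0.026,-0.1,0,0,0,0],[0,0.039,-0.155,0,0,0,0],[0,0.053,-0.21,0,0,0,0],[0,0.066,-0.26,0,0,0,0]]'; python3 nudge.py '[[0,0.013,-0.05,0,0,0,0],[0,0.026,-0.102,0,0,0,0],[0,0.026,-0.102,0,0,0,0]]'; python3 -c "
from h import *
rel([(.438,.221,.137)])"
```

```text
clock: 1.98
position: [0.4539, 0.1166, 0.34]
tool_rot: [3.142, -0.0, 0.419]
force: [0.6, -0.5, 0.7]
grip_width: 0.0005
finger_force: 0.0
clock: 2.35
position: [0.4355, 0.2221, 0.3398]
tool_rot: [-3.14, 0.0, 0.424]
force: [0.7, -1.2, 0.3]
grip_width: 0.0004
finger_force: 0.0
2.35 [0.4355 0.2221 0.3398] [-3.14   0.     0.424] q [-0.17  0.24 -0.51  1.81  0.13  1.12 -1.87]
(0.438, 0.221, 0.137) -> [0.0019 0.0023 0.2028]
```

Straight down over the jar, then a hold of more than 2 s.

```bash
python3 nudge.py '[[0,0.002,0.001,0.05,0,0,0],[0,0.002,0.001,0.1,0,0,0],[0,0.002,0.001,0.145,0,0,0],[0,0.002,0.001,0.18,0,0,0],[0,0.002,0.001,0.203,0,0,0]]'; python3 nudge.py '[[0,0,0,0,0,0,0],[0,0,0,0,0,0,0]]'; python3 -c "
from h import *
rel([(.438,.221,.137)])
cv2.imwrite('pics/s2.png',cv2.resize(bot.grab_frame('scene')[60:210,220:400],None,fx=3,fy=3))"
```

```text
clock: 2.98
position: [0.4387, 0.2173, 0.1353]
tool_rot: [3.141, 0.002, 0.418]
force: [1.4, 0.6, -0.3]
grip_width: 0.0004
finger_force: 0.0
clock: 3.22
position: [0.4395, 0.2184, 0.1378]
tool_rot: [3.142, -0.001, 0.418]
force: [0.0, -0.3, 0.1]
grip_width: -0.0001
finger_force: 0.0
3.225 [0.4395 0.2184 0.1378] [ 3.142e+00 -1.000e-03  4.180e-01] q [-0.26  0.5  -0.42  2.03  0.33  0.67 -2.05]
(0.438, 0.221, 0.137) -> [-0.0003 -0.003   0.0008]
```

View pics/s2.png

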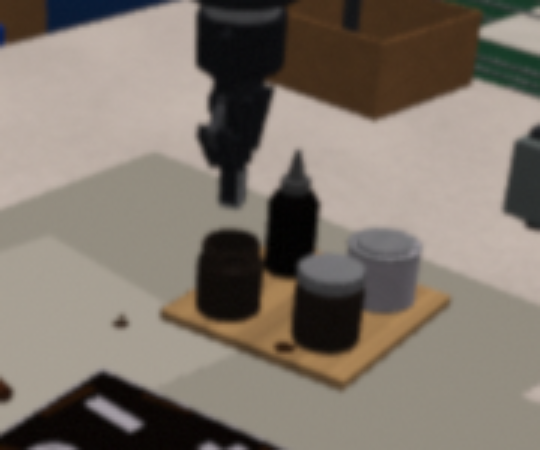

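The picture shows the closed fingertips at crop (231,205), centred a few centimetres above the open jar's mouth at (230,240). Holding here.

```bash
Z='[0,0,0,0,0,0,0]'; for i in 1 2 3 4; do python3 nudge.py '[[0,0,0,0,0,0,0],[0,0,0,0,0,0,0],[0,0,0,0,0,0,0],[0,0,0,0,0,0,0],[0,0,0,0,0,0,0]]' | head -2; done; python3 nudge.py '[[0,0,0,-0.05,0,0,0],[0,0,0,-0.1,0,0,0],[0,0,0,-0.15,0,0,0],[0,0,0,-0.2,0,0,0],[0,0,0,-0.2,0,0,0]]'; python3 -c "
from h import *
rel([(.5,-.14,.34),(.484,-.366,.34)])"
```

```text
clock: 3.9
position: [0.4391, 0.2185, 0.137]
clock: 4.53
position: [0.4391, 0.2185, 0.137]
clock: 5.15
position: [0.4391, 0.2184, 0.137]
clock: 5.78
position: [0.4391, 0.2184, 0.137]
clock: 6.4
position: [0.44, 0.2191, 0.3403]
tool_rot: [3.142, -0.006, 0.418]
force: [-0.5, 0.3, -1.6]
grip_width: -0.0002
finger_force: 0.0
6.4 [0.44   0.2191 0.3403] [ 3.142 -0.006  0.418] q [-0.16  0.24 -0.52  1.81  0.13  1.12 -1.87]
(0.5, -0.14, 0.34) -> [-9.110e-02  3.525e-01 -2.000e-04]
(0.484, -0.366, 0.34) -> [-0.1976  0.5525 -0.0008]
```

```bash
python3 nudge.py '[[0,-0.02,0.055,0,0,0,0],[0,-0.04,0.11,0,0,0,0],[0,-0.06,0.165,0,0,0,0],[0,-0.08,0.22,0,0,0,0],[0,-0.1,0.275,0,0,0,0]]'|head -2; python3 nudge.py '[[0,-0.02,0.055,0,0,0,0],[0,-0.04,0.11,0,0,0,0],[0,-0.06,0.165,0,0,0,0],[0,-0.08,0.22,0,0,0,0],[0,-0.098,0.275,0,0,0,0]]' |head -2; python3 nudge.py '[[0,0,0,0,0,0,0],[0,0,0,0,0,0,0]]'; python3 -c "
from h import *
rel([(.484,-.3655,.34),(.484,-.3655,.07)])"
```

```text
clock: 7.02
position: [0.4592, -0.0754, 0.3366]
clock: 7.65
position: [0.4815, -0.3664, 0.3363]
clock: 7.9
position: [0.4818, -0.3639, 0.3362]
tool_rot: [-3.14, 0.0, 0.419]
force: [0.6, 0.2, -0.3]
grip_width: -0.0005
finger_force: 0.0
7.9 [ 0.4818 -0.3639  0.3362] [-3.14   0.     0.419] q [ 0.65  0.42 -0.15  1.54  0.07  1.19 -0.66]
(0.484, -0.3655, 0.34) -> [ 0.0014  0.0023 -0.0038]
(0.484, -0.3655, 0.07) -> [0.0015 0.0027 0.2662]
```

```bash
python3 -c "
from h import *
print(ray('top',[(416,230)],.008))"; python3 nudge.py '[[0,0.001,0.004,0.055,0,0,0],[0,0.001,0.004,0.11,0,0,0],[0,0.001,0.004,0.165,0,0,0],[0,0.001,0.004,0.215,0,0,0],[0,0.001,0.004,0.245,0,0,0]]'|head -2; python3 nudge.py '[[0,0,0,0.01,0,0,0],[0,0,0,0.02,0,0,0],[0,0,0,0.02,0,0,0]]'; python3 -c "
from h import *
rel([(.484,-.367,.07)])
cv2.imwrite('pics/s3.png',cv2.resize(bot.grab_frame('scene')[150:330,30:230],None,fx=3,fy=3))
cv2.imwrite('pics/w3.png',bot.grab_frame('wrist'))"
```

```text
[[ 0.4855 -0.3679  0.008 ]]
clock: 8.52
position: [0.4841, -0.3657, 0.0899]
clock: 8.9
position: [0.4847, -0.3676, 0.0724]
tool_rot: [3.141, -0.0, 0.419]
force: [0.3, 0.5, 1.3]
grip_width: -0.0
finger_force: 0.0
8.9 [ 0.4847 -0.3676  0.0724] [ 3.141 -0.     0.419] q [ 0.64  0.73 -0.13  1.76  0.14  0.66 -0.72]
(0.484, -0.367, 0.07) -> [-0.0003 -0.0009  0.0024]
```

View pics/s3.png

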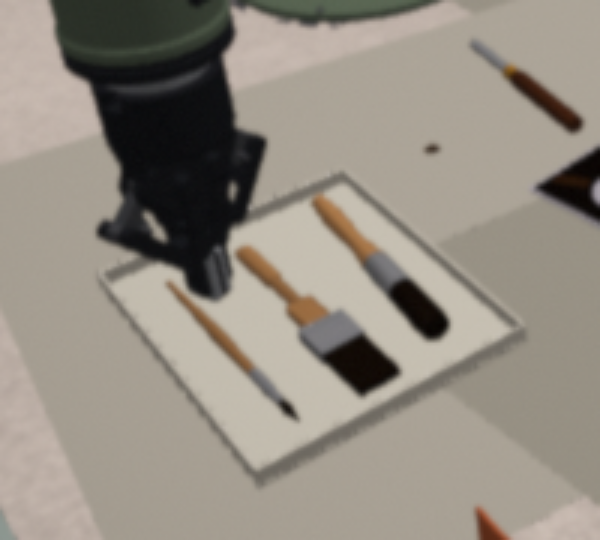

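View pics/w3.png

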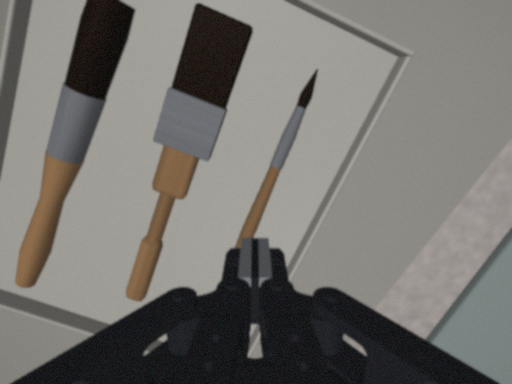

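The wrist view has the fingertips at (255,240), lined up with the slim brush's handle. The scene view has them at crop (215,295). I'll check that against the brush line and hold.

```bash
python3 -c "
from h import *
print('tip',ray('scene',[(30+213/3,150+292/3)],.053))
print('brush',ray('scene',[(30+168/3,150+284/3),(30+297/3,150+418/3)],.007))
print('brush wrist',ray('wrist',[(316,72),(246,240)],.007), bot.observe()['position'])
"
for i in 1 2 3 4; do python3 nudge.py '[[0,0,0,0,0,0,0],[0,0,0,0,0,0,0],[0,0,0,0,0,0,0],[0,0,0,0,0,0,0],[0,0,0,0,0,0,0]]' | head -2; done
```

```text
tip [[ 0.4824 -0.3657  0.053 ]]
brush [[ 0.3953 -0.3702  0.007 ]
 [ 0.5769 -0.3611  0.007 ]]
brush wrist [[ 0.5805 -0.363   0.007 ]
 [ 0.4677 -0.369   0.007 ]] [ 0.48485447 -0.36798645  0.07298092]
clock: 9.62
position: [0.4844, -0.3678, 0.072]
clock: 10.25
position: [0.4844, -0.3678, 0.072]
clock: 10.88
position: [0.4844, -0.3678, 0.072]
clock: 11.5
position: [0.4844, -0.3678, 0.072]
```

All the views agree within 2 mm, and the hold lasted more than 2.5 s. Now lifting and moving to the ring.

```bash
python3 nudge.py '[[0,0,0,-0.05,0,0,0],[0,0,0,-0.1,0,0,0],[0,0,0,-0.15,0,0,0],[0,0,0,-0.2,0,0,0],[0,0,0,-0.22,0,0,0]]'|head -2;  python3 -c "
from h import *
im=cv2.imread('pics/scene1.png')
print('ring scene',ray('scene',[(237,213.5)],.002))
rel([(.5135,-.0485,.29)])"
```

```text
clock: 12.12
position: [0.485, -0.3681, 0.2952]
ring scene [[ 0.5116 -0.0463  0.002 ]]
12.125 [ 0.485  -0.3681  0.2952] [ 3.138e+00 -2.000e-03  4.190e-01] q [ 0.66  0.45 -0.15  1.59  0.08  1.1  -0.67]
(0.5135, -0.0485, 0.29) -> [ 0.156  -0.2805  0.0046]
```

```bash
python3 nudge.py '[[0,0.026,-0.047,0,0,0,0],[0,0.052,-0.094,0,0,0,0],[0,0.078,-0.141,0,0,0,0],[0,0.104,-0.188,0,0,0,0],[0,0.13,-0.235,0,0,0,0]]'|head -2; python3 nudge.py '[[0,0.026,-0.045,0,0,0,0],[0,0.026,-0.045,0,0,0,0],[0,0.026,-0.045,0,0,0,0]]'|head -2; python3 -c "
from h import *
rel([(.513,-.048,.058)])"
```

```text
clock: 12.75
position: [0.5075, -0.0985, 0.2922]
clock: 13.12
position: [0.513, -0.0489, 0.292]
13.125 [ 0.513  -0.0489  0.292 ] [3.141 0.    0.419] q [ 0.2   0.31 -0.28  1.82  0.1   1.02 -1.27]
(0.513, -0.048, 0.058) -> [ 0.0004 -0.0009  0.234 ]
```

```bash
python3 nudge.py '[[0,0,-0.001,0.055,0,0,0],[0,0,-0.001,0.11,0,0,0],[0,0,-0.001,0.16,0,0,0],[0,0,-0.001,0.2,0,0,0],[0,0,-0.001,0.22,0,0,0]]'|head -2; python3 nudge.py '[[0,0,0,0.007,0,0,0],[0,0,0,0.013,0,0,0],[0,0,0,0.013,0,0,0]]'; python3 -c "
from h import *
rel([(.513,-.048,.058)])
a=bot.grab_frame('scene')[120:270,190:340];w=bot.grab_frame('wrist')
cv2.imwrite('pics/s4.png',np.hstack([cv2.resize(a,(384,384)),w[:,100:]]))"
```

```text
clock: 13.75
position: [0.5117, -0.0491, 0.0699]
clock: 14.12
position: [0.5129, -0.048, 0.0593]
tool_rot: [3.141, -0.0, 0.418]
force: [0.3, -1.4, 0.4]
grip_width: -0.0001
finger_force: 0.0
14.125 [ 0.5129 -0.048   0.0593] [ 3.141 -0.     0.418] q [ 0.12  0.65 -0.2   2.01  0.25  0.5  -1.4 ]
(0.513, -0.048, 0.058) -> [0.0001 0.0001 0.0013]
```

View pics/s4.png

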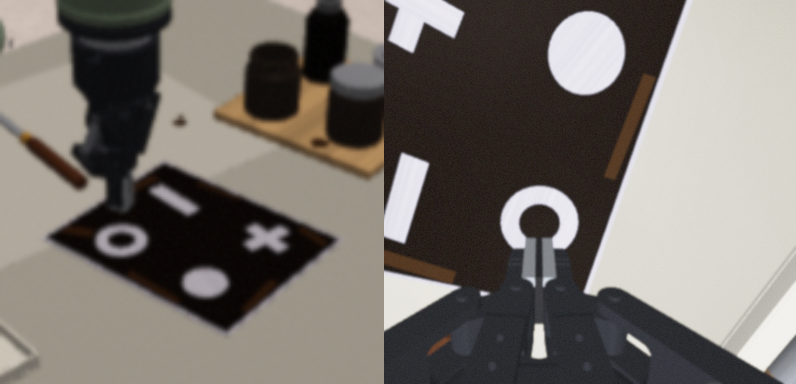

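The fingertips are a few centimetres over the ring: scene crop (120,205) above the ring at (121,240), with the wrist view showing the ring at (255,222). Now for a final check and hold.

```bash
python3 -c "
from h import *
print(ray('wrist',[(255,222)],.002))"
for i in 1 2 3 4; do python3 nudge.py '[[0,0,0,0,0,0,0],[0,0,0,0,0,0,0],[0,0,0,0,0,0,0],[0,0,0,0,0,0,0],[0,0,0,0,0,0,0]]' | head -2; done; python3 -c "
from workcell import bot
print(bot.job_done())"
```

```text
[[ 0.5137 -0.0474  0.002 ]]
clock: 14.85
position: [0.5127, -0.0476, 0.059]
clock: 15.48
position: [0.5127, -0.0476, 0.059]
clock: 16.1
position: [0.5127, -0.0477, 0.059]
clock: 16.73
position: [0.5127, -0.0477, 0.059]
the job is handed in; nothing more can be done
None
```

I pointed at the open jar, then the slim brush, then the ring, holding more than 2 s over each without touching anything, and handed the job in at about 17 s with the fingertips still about 4 cm above the ring.

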